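# Nip up the gearbox's tapered plug with the T-key

## Task

The gearbox's tapered oil plug is only started in its thread: lift the red-handled T-key off its sloping rest, stand it upright on the plug's square head and let go of it there. Then take the key again by its red crossbar and screw the plug in (clockwise from above) until it goes snug and drags its brass telltale tab round with it by roughly a tenth of a turn (a sixth at the very most), wherever that happens to be. Finally stand the key upright in the yellow pot and let go, leaving everything else on the bench where it is.

Things in the scene. Friction and masses are not known exactly. Their poses are not given: they have to be found in the camera images.
- key_mid (a point): middle of the loose T-key (112 mm long, 0.3 kg), on its axis 56 mm above its underside; z along the axis from socket end to crossbar, y along the crossbar. Round steel shaft 16 mm thick from 30 to 96 mm up the key. It starts lying at 45 degrees on the rest, socket end low, crossbar level; the shaft is free on all sides from 33 to 83 mm up.
- key_mouth (a point): centre of the key's underside, where the hole opens: a dark 36 mm square socket block, 30 mm high, with a 28 mm square hole 18 mm deep, sides along the key's x and y. With the hole's floor on the plug's head, or standing on a flat floor, the key stands by itself.
- key_bar (a point): centre of the key's red crossbar, 104 mm above its underside: 100 mm long (y), 16 mm wide (x), 16 mm high
- rest: plywood rest screwed to the bench, origin at the centre of its underside; base 145 x 100 mm; the key's socket end lies towards its -x, the crossbar towards its +x with a board just beyond it; highest point 130 mm.
- gearbox: blue worm gearbox bolted to the bench, base 140 mm (x) by 100 mm (y), origin at the centre of its underside; housing 60 mm high. The plug's axis stands 15 mm to its -x of the origin. A breather pipe with a red cap (22 mm across, 125 mm high) stands at x = 52, y = 30 mm; a shaft stub sticks out to y = 69 mm at 32 mm height.
- plug_top (a point): centre of the top of the plug's steel square head, about 97 mm above the bench; z up, x and y square to the head's sides. The head is 24 mm square, stands 20 mm above the plug's 40 mm round collar, and its top 4 mm taper to 18 mm square.
- plug: the tapered plug, origin on its axis under its collar. Turned clockwise from above it sinks 1.8 mm a turn and runs freely (0.03 N m) for 1 to 2.6 rad (differs every time), then goes snug: the resistance jumps to about 0.2 N m and rises by 0.15 N m per further rad. It stays where it is left. The key has about 0.2 rad of play on it either way.
- telltale: the brass telltale disc, origin on the plug's axis under the disc, its tab along its x
- key: the T-key as a whole, origin at the centre of its underside (as point key_mouth)
- tab_tip (a point): tip of the brass telltale tab, a disc 48 mm across under the plug's collar with one tab reaching 34 mm from the plug's axis. It lies still while the plug runs freely and turns with the plug once it is snug.
- pot_floor (a point): centre of the inner floor of the yellow pot, 6 mm above the bench; the pot is fixed, 66 mm across inside, 74 mm outside, rim 65 mm above the bench.
- bearing: bystander: small steel bearing ring, 34 mm across, 12 mm high; origin at the centre of its underside
- coupling: bystander: aluminium shaft coupling with an orange band, standing, 29 mm across, 30 mm high; origin at the centre of its underside
- grease_jar: bystander: red jar, black lid, 66 mm across, 60 mm high; origin at the centre of its underside
- oil_bottle: bystander: blue plastic bottle, red cap, 64 mm across, 190 mm high; origin at the centre of its underside
- mug: bystander: white mug, 80 mm across, 90 mm high, handle to its +y; origin at the centre of its underside
- wrench: bystander: flat steel wrench, 180 mm long along its x, 8 mm thick; origin at the centre of its underside
- screwdriver: bystander: screwdriver with a yellow handle, 200 mm long along its x (handle towards -x), 26 mm thick; origin at the centre of its underside
Not all that is in view belongs to the job. Of the things that look like the key, the smaller one is meant. Leave any green or pink look-alike of the gearbox alone.

How it is judged (in metres and radians):
On the way, in this order (a step that is already met when the one before it is completed fails the run):
1. the key stands upright on the plug's square head and has been let go (horizontal distance between key_mid and plug_top below 0.012 m and angle between key_mid's own z axis and vertical below 0.15 rad and z of key_mid in the frame of plug_top below 0.046 m and contact force between the fingers and key below 0.1 N and not (distance of tab_tip from where it was at the start of the episode above 0.0055 m)), for 0.2 s.
2. with the key on it, the plug is turned until it is snug: the telltale tab has been dragged at least 9 degrees (horizontal distance between key_mid and plug_top below 0.012 m and angle between key_mid's own z axis and vertical below 0.15 rad and z of key_mid in the frame of plug_top below 0.046 m and distance of tab_tip from where it was at the start of the episode above 0.0055 m), for 0.1 s.
At the end, for the whole second after the job is handed in: The telltale tab has been dragged by at least 9 and at most 64 degrees (its tip 5.5 to 36 mm from where it began), and the key stands in the yellow pot on its floor (middle within 30 mm of the pot's axis and no more than 65 mm above its floor, tilted under 20 degrees), at rest and let go (distance of tab_tip from where it was at the start of the episode between 0.0055 and 0.036 m and horizontal distance between key_mid and pot_floor below 0.03 m and z of key_mid in the frame of pot_floor below 0.065 m and angle between key_mid's own z axis and vertical below 0.35 rad and linear speed of key below 0.02 m/s and contact force between the fingers and key below 0.1 N); the robot touches nothing.
It fails at once if the plug is overtightened: its tab is dragged more than 64 degrees (tip more than 36 mm) (distance of tab_tip from where it was at the start of the episode above 0.036 m).
It fails at once if the fingers push on the plug or its tab directly (contact force between the fingers and plug above 3 N or contact force between the fingers and telltale above 3 N).
It fails at once if a bystander is moved by more than 20 mm (distance of any of bearing, coupling, grease_jar, oil_bottle, mug, wrench, screwdriver from where it was at the start of the episode above 0.02 m).
It also fails if it takes over 72 s, if anything falls off the work surface, if the arm or the gripper's body presses on something with over 40 N, if the wrist force passes 120 N, or if a joint passes its speed limit or range.

## Robot

A 6-joint arm with a two-finger parallel gripper is mounted at the origin on the work surface. World frame = base frame: x ahead of the robot, y to its left, z up, the work surface at z = 0. Lengths are in mm, angles in rad, forces in N, time in s.
With the tool pointing down it reaches from about 425 to 925 mm from the base axis. Payload 12.5 kg.
Tool frame: the origin (TCP) lies at the very end of the fingers, on their centre line; the grasp point (between the pads) lies manip.grip_depth behind it (manip.grip_depth is the distance from the TCP to the grasp point, in mm); z points along the fingers, y is the line along which they close (so a half turn about z gives the same grasp; the last joint's range is limited). The gripper opens to 85 mm and grips with 20 to 120 N. Pads are 22 mm wide; open, the fingers measure 114 mm over their backs; the gripper's body (76 mm by 85 mm) begins 54 mm behind the grasp point. The pads swing forward as they close: fully open they stand 13 mm farther back than shut.
Start: joints at [1.125, 0.491, 1.559, -0, 1.092, -0.106], TCP at [208.295, 589.286, 231.327] pointing down, gripper open.
Joint ranges: [-3.1, 3.1], [-0.84, 2.19], [0.05, 2.79], [-1.13, 4.28], [0.06, 2.93], [-2.69, 2.69]. Speed limits (rad/s): [2.22, 2.22, 2.79, 3.14, 3.14, 3.14].

## Interface

Orientations are given as a unit quaternion [w, x, y, z].
In Python, from station import manip gives the robot as it stands.
- The arm moves only by the tool apply_moves, never from a script. Its argument "rows" is a list of rows, each a list of 2 entries, a list of its own where there are three numbers: the shift along the tool's x, y, z in cm, then the turn, a rotation vector about the tool's x, y, z in rad. In form: [[[x, y, z], [wx, wy, wz]], ...]. A call has 1 to 5 rows; each row is the pose to reach, as a shift and turn from the pose commanded when the call began, along the tool's axes at that moment; what a row does not reach only later rows make up. A row lasts 1/12 s, in which the tool goes at most 41.7 mm and 7.16 degrees, less where a joint would pass 70% of its speed; a pose out of reach is approached as far as the arm can. A call with a gripper value outside its range is refused whole. "hand" is the opening, from -1 (shut) to 1 (fully open), so that 0 is half open, set as the call begins (left out, the last holds). The fingers move at their own pace and stop on an object; "grip_force" is the grip in N (left out, the last holds). Time passes only in rows, so rows that repeat a pose let the fingers close. It gives the time, the measured TCP pose, the force, the opening and the grip force at its end, in the units of the state.
- manip.observe(): the state, without advancing time (a new reading comes with each control period).
- manip.capture(name): name is "scene" or "top"; returns a dict with "img" (400x640x3 uint8, red, green, blue), "fx", "fy", "cx", "cy" (pixels), "world_to_cam" (4x4, takes a point from world to camera coordinates). Camera axes: x right, y down, z forward; pixel columns grow to the right and rows downward; lengths in mm; the calibration is good to about 2 mm. A picture is of the moment at which its call begins. There is no depth.
- manip.close_job(): hands the job in; it is judged then, once.
The state is a dict: "time_s": time; "joint_pos": joint angles; "joint_vel": joint speeds; "tau": joint torques, N m; "eef_pos": TCP position; "tcp_rot": TCP orientation; "ft_force": force on the tool from outside, world axes, zero at the start; "wrist_torque": the same for the moment, N m; "width": opening from 0.0 (shut) to 1.0 (fully open); "grasp_force": force on a finger pad.
Only numpy, scipy, OpenCV 4.12 (cv2) and the standard library are available. Lean on these libraries where they do the work, as an engineer would, in place of code of your own. Each camera call takes 0.05 s, during which the arm holds its last target. There are 200 camera calls.

## Working session

There is one attempt and no reset: what is moved stays moved. The work goes in short steps, Python scripts to look and compute and a tool call to move; the robot and the scene stay as the last step left them, time stands still between calls to the robot, and variables do not carry over. Pictures are saved under pics/ and viewed, at most 10 in all, crops included, and the job is handed in when it is done.

Besides the shell and the picture viewer there is one more tool, called after "Emit:" as a command line: name --argument value ..., lists and objects as JSON in quotes. apply_moves: Moves the arm, as the interface text tells. Its arguments: {"type":"object","properties":{"rows":{"type":"array"},"hand":{"type":"number"},"grip_force":{"type":"number"}},"required":["rows"]}

```bash
mkdir -p pics; ls; cat > h.py <<'E'
import numpy as np, cv2
from station import manip
def cap(n):
    d=manip.capture(n); d['w2c']=np.array(d['world_to_cam']); return d
def ray(d,u,v):
    R=d['w2c'][:3,:3];t=d['w2c'][:3,3]
    return -R.T@t, R.T@np.array([(u-d['cx'])/d['fx'],(v-d['cy'])/d['fy'],1.])
def onz(d,u,v,z):
    o,r=ray(d,u,v); return o+r*(z-o[2])/r[2]
def proj(d,p):
    c=d['w2c'][:3,:3]@np.array(p,float)+d['w2c'][:3,3]
    return np.array([d['fx']*c[0]/c[2]+d['cx'],d['fy']*c[1]/c[2]+d['cy']])
def tri(d1,p1,d2,p2):
    o1,r1=ray(d1,*p1);o2,r2=ray(d2,*p2)
    s=np.linalg.lstsq(np.c_[r1,-r2],o2-o1,rcond=None)[0]
    a=o1+r1*s[0];b=o2+r2*s[1]; return (a+b)/2,np.linalg.norm(a-b)
def save(d,n): cv2.imwrite('pics/'+n,d['img'][:,:,::-1])
E
python3 - <<'E'
from h import *
import pickle
print(manip.grip_depth, manip.observe())
for n in('scene','top'):
    d=cap(n); save(d,n+'0.png'); pickle.dump(d,open(n+'0.pkl','wb')); print(n,d['fx'],-d['w2c'][:3,:3].T@d['w2c'][:3,3])
E
```

```text
pics
18.700000000000003 {'time_s': 0.0, 'joint_pos': array([ 1.12535268e+00,  4.91560365e-01,  1.55945894e+00, -2.33479577e-05,
        1.09169918e+00, -1.05574202e-01]), 'joint_vel': array([ 0.00114238, -0.00070313, -0.00235763, -0.00128009,  0.00089914,
       -0.00021839]), 'tau': array([-3.06006499e-03, -6.18432212e+01, -2.61596543e+01, -1.96447377e-04,
        3.95293435e-03,  2.85499095e-05]), 'eef_pos': array([208.22105388, 589.0509419 , 230.7239703 ]), 'tcp_rot': array([-1.43168055e-04,  1.69112675e-01,  9.85596564e-01, -5.44504955e-04]), 'ft_force': array([ 0.57684217,  0.18640259, -0.37943304]), 'wrist_torque': array([-0.01177936,  0.01981552,  0.04017322]), 'grasp_force': 0.0, 'width': 1.002492189105202}
scene 423.23202946425744 [1004.49836165 -720.45246851  792.34620758]
top 496.1097065197161 [ 381.11881336 -100.98887279 1498.08259749]
```

View pics/scene0.png

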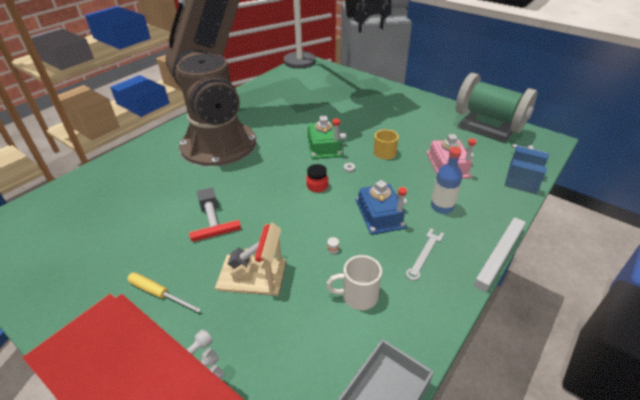

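View pics/top0.png

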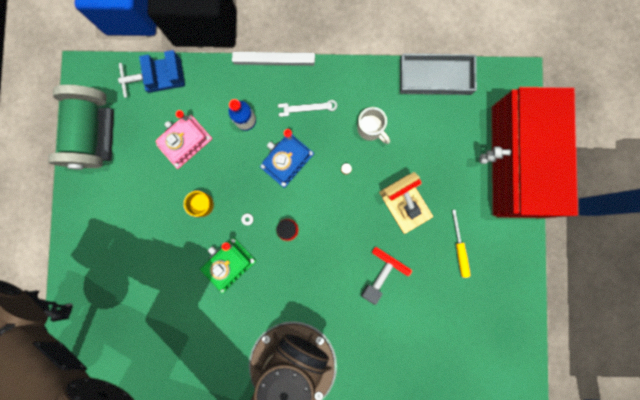

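The scene shows the key on the rest at about (250,250), the blue gearbox at (381,205) and the pot at (386,145). In the top view they are at (407,200), (286,160) and (198,203). Next I'll enlarge these areas.

```bash
python3 - <<'E'
from h import *
import pickle
T=pickle.load(open('top0.pkl','rb'));S=pickle.load(open('scene0.pkl','rb'))
def crop(d,x,y,w=80,h=60): return cv2.resize(d['img'][y:y+h,x:x+w,::-1],(400,300),interpolation=cv2.INTER_CUBIC)
m=np.vstack([np.hstack([crop(T,370,165),crop(T,250,125)]),np.hstack([crop(S,212,220,100,75),crop(S,340,170)])])
cv2.imwrite('pics/m1.png',m)
for z,n,u,v in((50,'rest',407,203),(60,'gb',287,160),(65,'pot',198,203),(97,'plug',283,159)): print(n,onz(T,u,v,z).round())
# red crossbar mask
for n,d,(x,y,w,h) in(('T',T,(380,170,60,60)),('S',S,(212,220,80,75))):
    c=cv2.cvtColor(d['img'],cv2.COLOR_RGB2HSV)[y:y+h,x:x+w]
    k=((c[...,0]<6)|(c[...,0]>174))&(c[...,1]>170)&(c[...,2]>80)
    yy,xx=np.nonzero(k); print(n,k.sum(),cv2.minAreaRect(np.c_[xx+x,yy+y].astype(np.float32)))
c=cv2.cvtColor(T['img'],cv2.COLOR_RGB2HSV)[180:225,175:225]
k=(c[...,0]>18)&(c[...,0]<32)&(c[...,1]>150); yy,xx=np.nonzero(k); print(cv2.minEnclosingCircle(np.c_[xx+175,yy+180].astype(np.float32)))
# blue
c=cv2.cvtColor(T['img'],cv2.COLOR_RGB2HSV)[125:195,250:320]
k=((c[...,0]>100)&(c[...,0]<125)&(c[...,1]>120)); yy,xx=np.nonzero(k); print(cv2.minAreaRect(np.c_[xx+250,yy+125].astype(np.float32)))
E
```

```text
rest [ 483. -327.   50.]
gb [602.  26.  60.]
pot [471. 281.  65.]
plug [599.  34.  97.]
T 135 ((404.8384704589844, 189.59230041503906), (4.093145847320557, 34.10955047607422), 60.2551155090332)
S 220 ((237.82275390625, 237.42770385742188), (52.76821517944336, 35.14734649658203), 12.724355697631836)
((198.0, 204.0), 14.560319900512695)
((285.91986083984375, 159.29298400878906), (33.69168472290039, 45.26177215576172), 40.76360321044922)
```

View pics/m1.png

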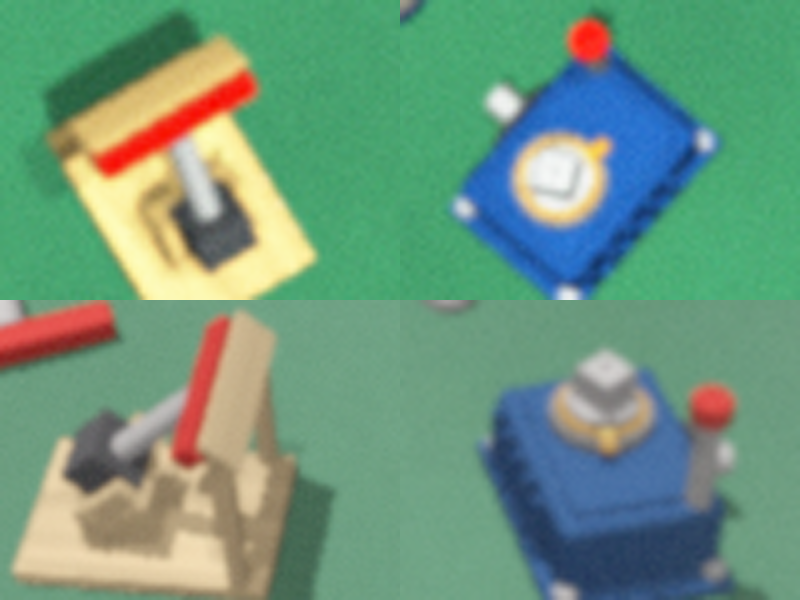

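The enlarged crops show the bar ends in the top view at about (389,198) and (421,183). The plug head is at about (281,159) in top and (381,182) in scene, with the tab pointing up-right in the top view. Next I'll measure these.

```bash
python3 - <<'E'
from h import *
import pickle
T=pickle.load(open('top0.pkl','rb'));S=pickle.load(open('scene0.pkl','rb'))
def red(d,x,y,w,h,s=8):
    im=cv2.resize(d['img'][y:y+h,x:x+w],None,fx=s,fy=s,interpolation=cv2.INTER_CUBIC)
    c=cv2.cvtColor(im,cv2.COLOR_RGB2HSV)
    k=(((c[...,0]<6)|(c[...,0]>172))&(c[...,1]>140)&(c[...,2]>80)).astype(np.uint8)
    n,l,st,ce=cv2.connectedComponentsWithStats(k); i=1+np.argmax(st[1:,4])
    yy,xx=np.nonzero(l==i); r=cv2.minAreaRect(np.c_[xx,yy].astype(np.float32))
    b=cv2.boxPoints(r)/s+[x-.5+.5/s,y-.5+.5/s]; b=b[np.argsort(b[:,0])]
    return b.mean(0),b, np.array(r[1])/s
ct,bt,rt=red(T,380,170,50,40); cs,bs,rs=red(S,245,218,35,50)
print(ct,rt,bt.round(1).tolist());print(cs,rs,bs.round(1).tolist())
P,e=tri(T,ct,S,cs);print('bar face ctr',P,e)
# ends: top view left end = bt[:2] mean ; scene: top-most end is +y end
tl,tr=bt[:2].mean(0),bt[2:].mean(0)
b2=bs[np.argsort(bs[:,1])];su,sd=b2[:2].mean(0),b2[2:].mean(0)
A,ea=tri(T,tl,S,su);B,eb=tri(T,tr,S,sd);print('ends',A,ea,B,eb,np.linalg.norm(A-B))
h,e=tri(T,(281.2,159.2),S,(381.2,182.4));print('head',h,e)
def big(d,cx,cy,w,h): 
    M=np.float32([[400/w,0,-(cx-w/2)*400/w],[0,300/h,-(cy-h/2)*300/h]])
    return cv2.warpAffine(d['img'],M,(400,300),flags=cv2.INTER_CUBIC)[:,:,::-1]
m=np.vstack([np.hstack([big(T,282,158,32,24),big(S,381,187,32,24)]),np.hstack([big(T,198,203,48,36),big(S,386,144,48,36)])])
cv2.imwrite('pics/m2.png',m)
E
```

```text
[405.11948395 189.80331039] [ 5.23070717 34.87852478] [[388.8, 196.5], [391.5, 201.0], [418.7, 178.6], [421.4, 183.1]]
[261.53546333 242.25478351] [ 7.20468426 37.69074631] [[254.2, 260.0], [261.2, 261.4], [261.9, 223.1], [268.9, 224.5]]
bar face ctr [ 514.41878576 -311.05509855  118.0394286 ] 0.5189515392978112
ends [ 487.73381862 -269.16890465  124.96050716] 1.4617539456595623 [ 541.28571682 -352.37414302  114.96359639] 1.3871330241334632 99.45278134416134
head [599.36552957  40.13630756  97.18729252] 3.0531690890600394
```

View pics/m2.png

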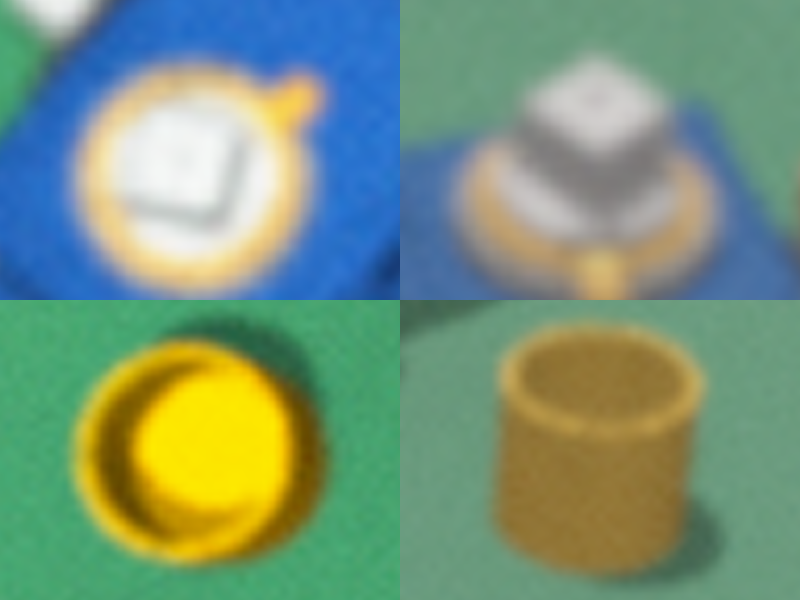

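The plug head's top centre is at (280.4,158.6) in top and (380.6,182.8) in scene. The pot rim centre is at about (196.2,203.2) in top and (386.2,135.5) in scene. From these I'll compute the targets and plan the approach.

```bash
cat >> h.py <<'E'
from scipy.spatial.transform import Rotation as Ro
def cur():
    s=manip.observe();q=s['tcp_rot']
    return s['eef_pos'],Ro.from_quat([q[1],q[2],q[3],q[0]])
def down(yang,lean=0):  # tool y at angle yang; rotated by lean about own y
    y=np.array([np.cos(yang),np.sin(yang),0]);z=np.array([0,0,-1.]);x=np.cross(y,z)
    return Ro.from_matrix(np.c_[x,y,z])*Ro.from_rotvec([0,lean,0])
def chain(ts,start=None):
    p,R=start or cur()
    for tp,tR in ts:
        d=(R.inv().apply(np.array(tp)-p)/10).round(2); w=(R.inv()*tR).as_rotvec().round(3)
        print([d.tolist(),w.tolist()],'n>=%.1f'%max(np.linalg.norm(d)/4.17,np.linalg.norm(w)/.125))
        p=p+R.apply(d*10);R=R*Ro.from_rotvec(w)
E
python3 - <<'E'
from h import *
import pickle
T=pickle.load(open('top0.pkl','rb'));S=pickle.load(open('scene0.pkl','rb'))
a,b=onz(T,390.15,198.75,119),onz(T,420.05,180.85,119); d=b-a; print('bar dir',np.arctan2(d[1],d[0]),np.linalg.norm(d))
h=np.array([-d[1],d[0],0])/np.hypot(d[0],d[1]); print('h',h)
F=np.array([514.4,-311.,118.5]); up=np.array([0,0,1.])
bar=F-8*(-h+up)/2**.5; k=(h+up)/2**.5; print('bar',bar,'mouth',bar-104*k)
for s in(50,57):print(s,bar-(104-s)*k)
m=bar-104*k
for q,n in((m+15*k-18*(h-up)/2**.5*-1,'block top face'),):print(n,proj(T,q),proj(S,q))
hd,e=tri(T,(280.4,158.6),S,(380.6,182.8));print('head',hd,e,onz(T,280.4,158.6,97),onz(S,380.6,182.8,97))
pt,e=tri(T,(196.2,203.2),S,(386.2,135.5));print('pot',pt,e,onz(T,196.2,203.2,65),onz(S,386.2,135.5,65))
t=lambda u,v:onz(T,266+u/12.5,146+v/12.5,93)
for A,B in(((125,205),(220,222)),((220,222),(245,135))):
    v=t(*B)-t(*A);print('edge',np.degrees(np.arctan2(v[1],v[0]))%90,np.linalg.norm(v))
s_=lambda u,v:onz(S,365+(u-400)/12.5,175+v/12.5,95)
for A,B in(((517,107),(597,150)),((597,150),(675,105))):
    v=s_(*B)-s_(*A);print('edgeS',np.degrees(np.arctan2(v[1],v[0]))%90,np.linalg.norm(v))
v=t(310,90)-t(192,175);print('tab ang',np.arctan2(v[1],v[0]))
yf=np.arctan2(-h[0],h[1])
G=bar-47*k
print('yang',yf,'G',G)
R=lambda f:down(1.231+f*(yf-1.231))
gt=lambda dz,l: G+down(yf,l).apply([0,0,18.7])+up*dz
chain([((400,480,240),R(.25)),((530,320,250),R(.5)),((590,130,250),R(.75)),((580,-70,250),R(1)),((530,-230,240),R(1)),(gt(110,.15),down(yf,.15)),(gt(40,.15),down(yf,.15))])
E
```

```text
bar dir -1.0139229516848487 97.50929239450204
h [0.84891179 0.52853456 0.        ]
bar [ 519.20217025 -308.01015705  112.84314575] mouth [ 456.773957   -346.87811545   39.30404051]
50 [ 486.78752106 -328.19159699   74.65937957]
57 [ 490.98942003 -325.5754844    79.60912703]
block top face [408.92091978 205.38090882] [246.2520265  264.95747284]
head [599.52636081  41.31742281  95.53915301] 1.3151785044779003 [599.83557091  41.56720376  97.        ] [599.92778626  39.20393066  97.        ]
pot [470.05392652 287.21710561  62.33614746] 0.02640717454267104 [469.87825737 286.48860459  65.        ] [472.01266545 283.55124274  65.        ]
edge 80.76228180090102 22.16822469444858
edge 75.50647193879449 20.865349286933633
edgeS 84.72697259341578 20.682303845377344
edgeS 76.77237607811537 22.7686170138777
tab ang -0.9228452445391196
yang -1.0139229516848487 G [ 490.98942003 -325.5754844    79.60912703]
[[-21.72, -3.89, -0.92], [-0.001, 0.0, 0.561]] n>=5.3
[[-20.62, 0.25, -0.99], [0.0, 0.0, 0.562]] n>=5.0
[[-19.53, 3.91, -0.0], [0.0, 0.0, 0.561]] n>=4.8
[[-18.42, 7.86, -0.0], [0.0, -0.0, 0.561]] n>=4.8
[[-12.7, 10.94, 1.0], [0.0, -0.0, -0.0]] n>=4.0
[[-8.09, 6.05, 6.89], [0.0, 0.15, -0.0]] n>=2.9
[[-1.04, 0.0, 6.92], [0.0, -0.0, -0.0]] n>=1.7
```

Emit:
apply_moves --rows '[[[-21.7,-3.9,-0.9],[0,0,0.56]],[[-21.7,-3.9,-0.9],[0,0,0.56]],[[-21.7,-3.9,-0.9],[0,0,0.56]],[[-21.7,-3.9,-0.9],[0,0,0.56]],[[-21.7,-3.9,-0.9],[0,0,0.56]]]' --hand 0.3

```text
time_s: 0.52
eef_pos: [390.5, 485.0, 239.7]
tcp_rot: [-0.0, 0.438, 0.899, -0.0]
ft_force: [0.1, 1.2, -0.6]
width: 0.653
grasp_force: 0.0
```

Emit:
apply_moves --rows '[[[-20.6,0.2,-1.0],[0,0,0.56]],[[-20.6,0.2,-1.0],[0,0,0.56]],[[-20.6,0.2,-1.0],[0,0,0.56]],[[-20.6,0.2,-1.0],[0,0,0.56]],[[-20.6,0.2,-1.0],[0,0,0.56]]]'

```text
time_s: 0.93
eef_pos: [519.9, 324.2, 249.7]
tcp_rot: [-0.0, 0.669, 0.743, -0.0]
ft_force: [-0.3, -0.0, -0.1]
width: 0.649
grasp_force: 0.0
```

Emit:
apply_moves --rows '[[[-19.5,3.9,0],[0,0,0.56]],[[-19.5,3.9,0],[0,0,0.56]],[[-19.5,3.9,0],[0,0,0.56]],[[-19.5,3.9,0],[0,0,0.56]],[[-19.5,3.9,0],[0,0,0.56]]]'

```text
time_s: 1.35
eef_pos: [579.6, 133.8, 249.5]
tcp_rot: [-0.0, 0.849, 0.529, -0.0]
ft_force: [-0.9, 0.2, -0.9]
width: 0.649
grasp_force: 0.0
```

Emit:
apply_moves --rows '[[[-18.4,7.9,0],[0,0,0.56]],[[-18.4,7.9,0],[0,0,0.56]],[[-18.4,7.9,0],[0,0,0.56]],[[-18.4,7.9,0],[0,0,0.56]],[[-18.4,7.9,0],[0,0,0.56]]]'

```text
time_s: 1.77
eef_pos: [569.9, -66.0, 249.6]
tcp_rot: [-0.0, 0.962, 0.273, -0.0]
ft_force: [1.0, -0.1, 0.1]
width: 0.652
grasp_force: 0.0
```

```bash
python3 - <<'E'
from h import *
s=manip.observe();print(s['time_s'],s['joint_pos'].round(3),s['eef_pos'].round(1),s['tcp_rot'].round(3),s['width'])
yf=-1.014; G=np.array([491,-325.6,79.6]);up=np.array([0,0,1.])
gt=lambda dz,l: G+down(yf,l).apply([0,0,18.7])+up*dz
chain([((540,-200,240),down(yf)),(gt(120,.15),down(yf,.15)),(gt(40,.15),down(yf,.15))])
E
```

```text
1.7667 [-0.23   0.4    1.664 -0.     1.078  0.787] [569.9 -66.  249.6] [-0.     0.962  0.273 -0.   ] 0.6516664245124055
[[-9.59, 9.82, 0.96], [-0.0, 0.0, -0.003]] n>=3.3
[[-10.52, 8.07, 5.89], [-0.0, 0.15, 0.0]] n>=3.5
[[-1.19, 0.0, 7.91], [-0.0, 0.0, 0.0]] n>=1.9
```

Emit:
apply_moves --rows '[[[-9.6,9.8,1.0],[0,0,0]],[[-9.6,9.8,1.0],[0,0,0]],[[-9.6,9.8,1.0],[0,0,0]],[[-9.6,9.8,1.0],[0,0,0]]]'

```text
time_s: 2.1
eef_pos: [540.1, -201.8, 239.0]
tcp_rot: [0.0, 0.961, 0.276, -0.001]
ft_force: [-0.6, 0.9, 0.1]
width: 0.649
grasp_force: 0.0
```

Emit:
apply_moves --rows '[[[-10.5,8.1,5.9],[0,0.15,0]],[[-10.5,8.1,5.9],[0,0.15,0]],[[-10.5,8.1,5.9],[0,0.15,0]],[[-10.5,8.1,5.9],[0,0.15,0]],[[-10.5,8.1,5.9],[0,0.15,0]]]'

```text
time_s: 2.52
eef_pos: [493.7, -324.9, 178.4]
tcp_rot: [-0.022, 0.959, 0.274, 0.071]
ft_force: [-0.0, -0.3, -1.0]
width: 0.648
grasp_force: 0.0
```

Emit:
apply_moves --rows '[[[-0.6,0,4.0],[0,0,0]],[[-0.6,0,4.0],[0,0,0]],[[-0.6,0,4.0],[0,0,0]]]'

```text
time_s: 2.77
eef_pos: [495.5, -320.7, 139.5]
tcp_rot: [-0.023, 0.958, 0.277, 0.071]
ft_force: [-0.1, -0.5, 0.8]
width: 0.648
grasp_force: 0.0
```

```bash
python3 - <<'E'
from h import *
s=manip.observe();print(s['time_s'],s['joint_pos'].round(3),s['eef_pos'].round(1),s['tcp_rot'].round(3),s['width'])
yf=-1.014; G=np.array([491,-325.6,79.6]);up=np.array([0,0,1.])
gt=lambda dz,l: G+down(yf,l).apply([0,0,18.7])+up*dz
print(gt(0,.15)); chain([(gt(0,.15),down(yf,.15))])
T=cap('top');S=cap('scene')
def big(d,cx,cy,w,h):
    M=np.float32([[400/w,0,-(cx-w/2)*400/w],[0,300/h,-(cy-h/2)*300/h]])
    return cv2.warpAffine(d['img'],M,(400,300),flags=cv2.INTER_CUBIC)[:,:,::-1]
cv2.imwrite('pics/m3.png',np.hstack([big(T,407,203,80,60),big(S,250,245,120,90)]))
E
```

```text
2.7667 [-0.75   0.535  1.779  0.202  0.803  0.12 ] [ 495.5 -320.7  139.5] [-0.023  0.958  0.277  0.071] 0.6483209786077231
[ 493.3723919  -324.12319662   61.10998084]
[[-1.52, 0.21, 7.69], [-0.005, 0.001, 0.005]] n>=1.9
```

View pics/m3.png

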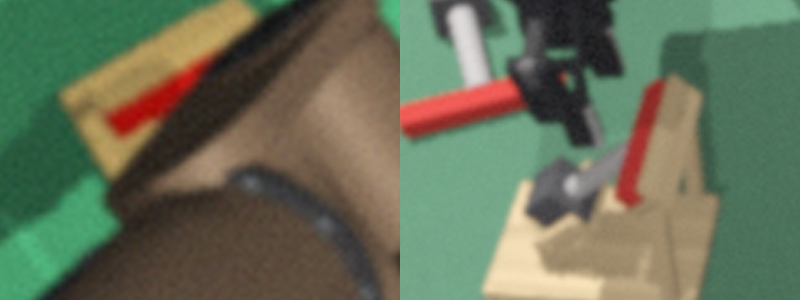

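The gripper stands above the shaft with one finger on each side; in the scene tile the near finger is at about (590,130). I'll descend and close.

Emit:
apply_moves --rows '[[[-0.8,0.1,4.0],[0,0,0]],[[-1.5,0.2,7.0],[0,0,0.005]],[[-1.5,0.2,7.7],[0,0,0.005]],[[-1.5,0.2,7.7],[0,0,0.005]]]'

```text
time_s: 3.2
eef_pos: [494.2, -324.7, 61.7]
tcp_rot: [-0.022, 0.959, 0.274, 0.072]
ft_force: [-0.4, -0.8, 1.6]
width: 0.648
grasp_force: 0.0
```

Emit:
apply_moves --rows '[[[0,0,0],[0,0,0]],[[0,0,0],[0,0,0]],[[0,0,0],[0,0,0]],[[0,0,0],[0,0,0]],[[0,0,0],[0,0,0]]]' --hand -1 --grip_force 60

```text
time_s: 3.62
eef_pos: [494.4, -325.4, 63.6]
tcp_rot: [-0.02, 0.959, 0.274, 0.073]
ft_force: [-2.7, 3.0, 9.6]
width: 0.168
grasp_force: 57.9
```

Emit:
apply_moves --rows '[[[-0.6,0,-0.8],[0,0,0]],[[-1.8,0,-2.4],[0,0,0]],[[-3.6,0,-4.8],[0,0,0]],[[-5.4,0,-7.2],[0,0,0]],[[-5.4,0,-7.2],[0,0,0]]]'

```text
time_s: 4.03
eef_pos: [438.4, -361.8, 129.0]
tcp_rot: [-0.018, 0.959, 0.274, 0.073]
ft_force: [1.5, -0.7, -2.8]
width: 0.168
grasp_force: 58.7
```

```bash
python3 - <<'E'
from h import *
s=manip.observe();print(s['time_s'],s['joint_pos'].round(3),s['eef_pos'].round(1),s['tcp_rot'].round(3),s['width'],s['grasp_force'],s['ft_force'],s['wrist_torque'])
p,R=cur()
Rt=lambda ha,f: down(ha-np.pi/2,.15+f*np.pi/4)
ha=-1.014+np.pi/2
P=lambda k: np.array([600,40.5,79+57+0])
gp=lambda g,RR: np.array(g)+RR.apply([0,0,18.7])
ts=[]
R1=Rt(ha,.7);ts.append((gp((470,-300,210),R1),R1))
R2=Rt(ha+.2,1);ts.append((gp((530,-150,225),R2),R2))
R3=Rt(ha+.5,1);ts.append((gp((580,-30,225),R3),R3))
R4=Rt(-0.18+np.pi/2,1);ts.append((gp((600,40.5,136+60),R4),R4))
chain(ts)
E
```

```text
4.0333 [-0.873  0.526  1.838  0.215  0.764 -0.013] [ 438.4 -361.8  129. ] [-0.018  0.959  0.274  0.073] 0.1677436438537651 58.677542209625244 [ 1.48251585 -0.73060178 -2.83305141] [-0.15678213  0.07946298 -0.03109404]
[[8.07, -3.55, -5.54], [0.005, 0.55, 0.001]] n>=4.4
[[11.33, -9.87, 7.17], [0.146, 0.234, -0.138]] n>=4.0
[[7.02, -5.73, 9.5], [0.242, 0.0, -0.178]] n>=3.1
[[1.84, -2.22, 7.39], [0.268, 0.0, -0.198]] n>=2.7
```

Emit:
apply_moves --rows '[[[0.5,0,-3.2],[0,0.1,0]],[[1.1,0,-7.0],[0,0.22,0]],[[1.1,0,-7.0],[0,0.34,0]],[[1.1,0,-7.0],[0,0.46,0]],[[1.1,0,-7.0],[0,0.56,0]]]'

```text
time_s: 4.45
eef_pos: [440.0, -359.7, 197.2]
tcp_rot: [-0.095, 0.901, 0.257, 0.337]
ft_force: [-0.2, -0.4, -4.3]
width: 0.169
grasp_force: 59.1
```

```bash
cat > plan.py <<'E'
from h import *
s=manip.observe();print(s['time_s'],s['joint_pos'].round(3),s['eef_pos'].round(1),s['tcp_rot'].round(3),s['width'],s['wrist_torque'])
Rt=lambda ha,f: down(ha-np.pi/2,.15+f*np.pi/4)
ha=-1.014+np.pi/2
gp=lambda g,RR: np.array(g)+RR.apply([0,0,18.7])
E
python3 - <<'E'
from plan import *
ts=[]
R2=Rt(ha+.2,1);ts.append((gp((520,-200,225),R2),R2))
R3=Rt(ha+.5,1);ts.append((gp((580,-50,225),R3),R3))
R4=Rt(-0.18+np.pi/2,1);ts.append((gp((600,40.5,136+65),R4),R4))
chain(ts)
E
```

```text
4.45 [-1.107  0.492  1.877  0.855  1.048 -0.643] [ 440.  -359.7  197.2] [-0.095  0.901  0.257  0.337] 0.16853470322017827 [-0.36408256  0.57718039 -0.01920709]
[[13.72, -9.64, 9.67], [0.15, 0.219, -0.134]] n>=4.6
[[8.66, -7.24, 11.74], [0.242, 0.0, -0.178]] n>=3.9
[[3.28, -3.2, 8.49], [0.269, 0.0, -0.199]] n>=2.7
```

Emit:
apply_moves --rows '[[[13.7,-9.6,9.7],[0.15,0.22,-0.134]],[[13.7,-9.6,9.7],[0.15,0.22,-0.134]],[[13.7,-9.6,9.7],[0.15,0.22,-0.134]],[[13.7,-9.6,9.7],[0.15,0.22,-0.134]],[[13.7,-9.6,9.7],[0.15,0.22,-0.134]]]'

```text
time_s: 4.87
eef_pos: [531.7, -186.6, 211.3]
tcp_rot: [-0.169, 0.831, 0.329, 0.416]
ft_force: [0.8, 0.5, -3.2]
width: 0.169
grasp_force: 59.1
```

Emit:
apply_moves --rows '[[[8.7,-7.2,11.7],[0.242,0,-0.178]],[[8.7,-7.2,11.7],[0.242,0,-0.178]],[[8.7,-7.2,11.7],[0.242,0,-0.178]],[[8.7,-7.2,11.7],[0.242,0,-0.178]],[[8.7,-7.2,11.7],[0.242,0,-0.178]]]'

```text
time_s: 5.28
eef_pos: [588.2, -30.9, 212.1]
tcp_rot: [-0.231, 0.77, 0.452, 0.386]
ft_force: [-0.5, 0.7, -3.3]
width: 0.167
grasp_force: 59.2
```

```bash
python3 - <<'E'
from plan import *
R4=Rt(-0.18+np.pi/2,1);chain([(gp((600,40.5,136+50),R4),R4)])
E
```

```text
5.2833 [-0.53   0.526  1.908  1.104  1.119 -0.754] [588.2 -30.9 212.1] [-0.231  0.77   0.452  0.386] 0.16732315737475975 [-0.70720087  0.41140968 -0.00225603]
[[1.9, -2.89, 8.85], [0.258, 0.001, -0.2]] n>=2.6
```

Emit:
apply_moves --rows '[[[1.9,-2.9,8.9],[0.258,0,-0.2]],[[1.9,-2.9,8.9],[0.258,0,-0.2]],[[1.9,-2.9,8.9],[0.258,0,-0.2]],[[1.9,-2.9,8.9],[0.258,0,-0.2]],[[1.9,-2.9,8.9],[0.258,0,-0.2]]]'

```text
time_s: 5.7
eef_pos: [602.8, 50.5, 174.0]
tcp_rot: [-0.287, 0.687, 0.57, 0.346]
ft_force: [0.1, 0.4, -3.3]
width: 0.169
grasp_force: 59.2
```

```bash
python3 - <<'E'
from plan import *
import pickle
T=cap('top');S=cap('scene');pickle.dump((T,S),open('v2.pkl','wb'))
R4=Rt(-0.18+np.pi/2,1);chain([(gp((600,40.5,136+50),R4),R4)])
def big(d,cx,cy,w,h):
    M=np.float32([[400/w,0,-(cx-w/2)*400/w],[0,300/h,-(cy-h/2)*300/h]])
    return cv2.warpAffine(d['img'],M,(400,300),flags=cv2.INTER_CUBIC)[:,:,::-1]
cv2.imwrite('pics/m4.png',np.hstack([big(T,282,155,64,48),big(S,381,167,80,60)]))
k=np.array([600,40.5,129]);print('mouth',proj(T,k),proj(S,k),'bar',proj(T,k+[0,0,112]),proj(S,k+[0,0,104]))
E
```

```text
5.7 [-0.374  0.638  1.804  1.008  1.204 -0.827] [602.8  50.5 174. ] [-0.287  0.687  0.57   0.346] 0.16895443790383471 [-0.76014949  0.1130967  -0.05395695]
[[0.37, -0.1, 0.48], [0.007, 0.002, -0.004]] n>=0.1
mouth [279.6654025  156.75655962] [381.91772877 172.80139451] bar [275.34590142 149.77545912] [385.56221419 138.25418375]
```

View pics/m4.png

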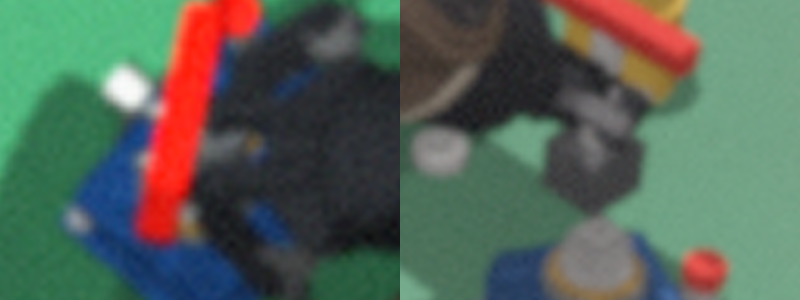

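The top tile shows the bar running from (282,132) to (275,169), parallel to the head's sides. The scene tile shows the block's lower corner at (379.4,179), just above the head. I'll measure the bar in 3D to get the tilt.

```bash
cat >> h.py <<'E'
def redrect(d,x,y,w,h,s=8):
    im=cv2.resize(d['img'][y:y+h,x:x+w],None,fx=s,fy=s,interpolation=cv2.INTER_CUBIC)
    c=cv2.cvtColor(im,cv2.COLOR_RGB2HSV)
    k=(((c[...,0]<6)|(c[...,0]>172))&(c[...,1]>130)&(c[...,2]>80)).astype(np.uint8)
    k=cv2.morphologyEx(k,cv2.MORPH_OPEN,np.ones((25,25)))
    n,l,st,ce=cv2.connectedComponentsWithStats(k); i=1+np.argmax(st[1:,4])
    yy,xx=np.nonzero(l==i); r=cv2.minAreaRect(np.c_[xx,yy].astype(np.float32))
    b=cv2.boxPoints(r)/s+[x-.5+.5/s,y-.5+.5/s]
    o=0 if np.linalg.norm(b[0]-b[1])<np.linalg.norm(b[1]-b[2]) else 1
    b=np.roll(b,-o,0); e=[(b[0]+b[1])/2,(b[2]+b[3])/2]
    return b.mean(0),np.array(e),np.sort(r[1])/s
E
python3 - <<'E'
from h import *
import pickle
T,S=pickle.load(open('v2.pkl','rb'))
ct,et,rt=redrect(T,262,126,26,52);cs,es,rs=redrect(S,355,115,60,45)
print(ct,et.round(1).tolist(),rt);print(cs,es.round(1).tolist(),rs)
print('ctr',tri(T,ct,S,cs))
es=es[np.argsort(es[:,0])];et=et[np.argsort(-et[:,1])]
a,b=tri(T,et[0],S,es[0]),tri(T,et[1],S,es[1]);print(a,b,(a[0]+b[0])/2,np.linalg.norm(a[0]-b[0]))
# hypothetical upright key at M: projections
for M in([600,40.5,129],[599,34,129]):
    M=np.array(M,float);ax=np.array([.984,-.179,0]);ay=np.array([.179,.984,0])
    # bar along ax
    print([proj(S,M+[0,0,112]+s*50*ax).round(1).tolist() for s in(-1,1)],'corner',[proj(S,M+18*(i*ax+j*ay)+[0,0,z]).round(1).tolist() for i,j,z in((1,-1,0),(-1,-1,0),(1,1,0),(1,-1,30))])
E
```

```text
[279.49222183 148.92565504] [[285.0, 128.5], [274.0, 169.3]] [ 9.0568943  42.26005173]
[383.43545818 140.13557053] [[367.3, 131.0], [399.6, 149.2]] [ 7.87822533 37.12366867]
ctr (array([602.28393946,  29.68852731, 234.60211849]), np.float64(2.950359506380541))
(array([549.01171237,  42.48721897, 232.99513045]), np.float64(3.6347927591484424)) (array([654.33934654,  15.94894164, 238.17354442]), np.float64(4.662564598823149)) [601.67552945  29.2180803  235.58433743] 108.7428464613091
[[370.4, 127.1], [402.2, 144.2]] corner [[382.5, 179.1], [371.9, 172.6], [392.0, 173.0], [383.5, 169.5]]
[[368.6, 128.1], [400.4, 145.3]] corner [[380.7, 180.2], [370.2, 173.7], [390.3, 174.2], [381.7, 170.7]]
```

Emit:
apply_moves --rows '[[[0,0,0],[0,0,0]],[[0,0,0],[0,0,0]]]'

```text
time_s: 5.97
eef_pos: [602.6, 48.8, 175.1]
tcp_rot: [-0.286, 0.688, 0.569, 0.347]
ft_force: [0.0, 0.2, -3.1]
width: 0.167
grasp_force: 59.2
```

```bash
python3 - <<'E'
from plan import *
import pickle
T=cap('top');S=cap('scene');pickle.dump((T,S),open('v3.pkl','wb'))
R4=Rt(-0.18+np.pi/2,1);chain([(gp((600,40.5,136+50),R4),R4)])
ct,et,rt=redrect(T,262,136,26,42);cs,es,rs=redrect(S,355,115,60,45)
print(ct,et.round(1).tolist(),rt);print(cs,es.round(1).tolist(),rs)
print(onz(T,*ct,241))
def big(d,cx,cy,w,h):
    M=np.float32([[400/w,0,-(cx-w/2)*400/w],[0,300/h,-(cy-h/2)*300/h]])
    return cv2.warpAffine(d['img'],M,(400,300),flags=cv2.INTER_CUBIC)[:,:,::-1]
cv2.imwrite('pics/m5.png',np.hstack([big(T,280,152,48,36),big(S,381,170,48,36)]))
E
```

```text
5.9667 [-0.377  0.636  1.805  1.008  1.205 -0.827] [602.6  48.8 175.1] [-0.286  0.688  0.569  0.347] 0.16679376302853624 [-0.79815958  0.13844883  0.05086584]
[[0.36, -0.12, 0.5], [0.007, 0.002, -0.004]] n>=0.2
[279.35271454 151.99791321] [[283.5, 134.6], [275.2, 169.4]] [ 8.76497459 35.7335434 ]
[383.18352127 139.98646569] [[366.9, 131.1], [399.5, 148.9]] [ 8.05070114 37.11104202]
[594.4057908   30.05137366 241.        ]
```

View pics/m5.png

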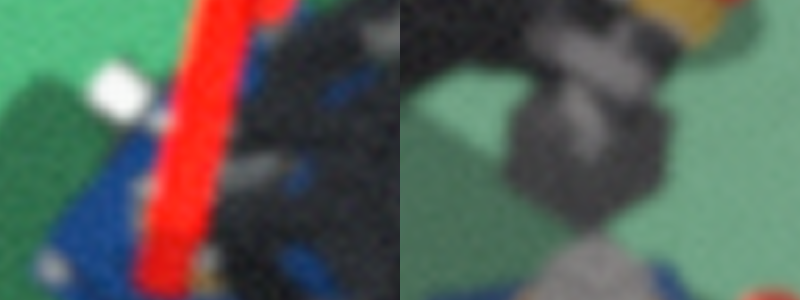

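The block hangs just above the head, its corner at (590,230) in the scene tile, and its sides look vertical. The key is short of the plug axis by about 7 mm in y. I'll correct that and go down.

```bash
python3 - <<'E'
from plan import *
p,R=cur()
R4=Rt(-0.18+np.pi/2,1)
chain([(p+[1,7,-22],R4),(p+[1,7,-38],R4),(p+[1,7,-50],R4)])
print('down10',R4.inv().apply([0,0,-1]).round(3))
E
```

```text
6.0667 [-0.377  0.636  1.805  1.008  1.205 -0.827] [602.7  49.  175. ] [-0.286  0.688  0.57   0.347] 0.17084553467269195 [-0.76167496  0.20567261  0.02802553]
[[-1.35, -0.04, 1.88], [0.007, 0.002, -0.004]] n>=0.6
[[-1.29, 0.0, 0.95], [0.0, -0.0, 0.0]] n>=0.4
[[-0.96, 0.0, 0.71], [0.0, -0.0, 0.0]] n>=0.3
down10 [-0.805  0.     0.593]
```

Emit:
apply_moves --rows '[[[-0.4,-0.05,1.2],[0.007,0,-0.004]],[[-1.35,-0.05,1.9],[0.007,0,-0.004]],[[-1.35,-0.05,1.9],[0.007,0,-0.004]],[[-1.35,-0.05,1.9],[0.007,0,-0.004]]]'

```text
time_s: 6.4
eef_pos: [603.3, 57.2, 151.2]
tcp_rot: [-0.29, 0.685, 0.572, 0.345]
ft_force: [-0.5, -0.3, -3.0]
width: 0.165
grasp_force: 59.4
```

Emit:
apply_moves --rows '[[[-0.3,0,0.22],[0,0,0]],[[-0.6,0,0.45],[0,0,0]],[[-0.9,0,0.67],[0,0,0]],[[-1.2,0,0.9],[0,0,0]],[[-1.3,0,0.95],[0,0,0]]]'

```text
time_s: 6.82
eef_pos: [603.5, 57.1, 135.9]
tcp_rot: [-0.289, 0.685, 0.572, 0.346]
ft_force: [0.3, 3.0, -1.5]
width: 0.165
grasp_force: 59.7
```

Emit:
apply_moves --rows '[[[-0.24,0,0.18],[0,0,0]],[[-0.4,0,0.3],[0,0,0]],[[-0.4,0,0.3],[0,0,0]]]'

```text
time_s: 7.07
eef_pos: [603.5, 57.1, 131.0]
tcp_rot: [-0.289, 0.685, 0.573, 0.345]
ft_force: [0.6, 2.4, -3.6]
width: 0.171
grasp_force: 59.7
```

Emit:
apply_moves --rows '[[[-0.24,0,0.18],[0,0,0]],[[-0.4,0,0.3],[0,0,0]],[[-0.4,0,0.3],[0,0,0]]]'

```text
time_s: 7.32
eef_pos: [603.6, 57.0, 126.0]
tcp_rot: [-0.289, 0.685, 0.573, 0.345]
ft_force: [1.1, 3.1, -3.2]
width: 0.167
grasp_force: 59.6
```

Emit:
apply_moves --rows '[[[-0.16,0,0.12],[0,0,0]],[[-0.16,0,0.12],[0,0,0]]]'

```text
time_s: 7.48
eef_pos: [603.6, 57.0, 124.1]
tcp_rot: [-0.289, 0.685, 0.573, 0.345]
ft_force: [0.8, 3.8, -2.1]
width: 0.169
grasp_force: 59.6
```

Emit:
apply_moves --rows '[[[-0.16,0,0.12],[0,0,0]],[[-0.16,0,0.12],[0,0,0]]]'

```text
time_s: 7.65
eef_pos: [603.9, 57.1, 123.3]
tcp_rot: [-0.289, 0.685, 0.573, 0.346]
ft_force: [-1.4, 2.5, 6.4]
width: 0.17
grasp_force: 60.2
```

Emit:
apply_moves --rows '[[[-0.16,0,0.12],[0,0,0]],[[-0.16,0,0.12],[0,0,0]]]'

```text
time_s: 7.82
eef_pos: [604.2, 57.3, 123.0]
tcp_rot: [-0.289, 0.684, 0.573, 0.348]
ft_force: [-3.1, 1.7, 20.9]
width: 0.168
grasp_force: 61.2
```

Emit:
apply_moves --rows '[[[0.16,0,-0.12],[0,0,0]],[[0.16,0,-0.12],[0,0,0]]]'

```text
time_s: 7.98
eef_pos: [603.8, 57.0, 123.3]
tcp_rot: [-0.288, 0.685, 0.573, 0.346]
ft_force: [0.5, 3.6, 7.9]
width: 0.17
grasp_force: 59.8
```

Emit:
apply_moves --rows '[[[0,0,0],[0,0,0]],[[0,0,0],[0,0,0]],[[0,0,0],[0,0,0]],[[0,0,0],[0,0,0]]]' --hand 0.2

```text
time_s: 8.32
eef_pos: [603.6, 56.7, 122.0]
tcp_rot: [-0.289, 0.685, 0.573, 0.345]
ft_force: [0.3, 0.0, 0.1]
width: 0.596
grasp_force: 0.0
```

Emit:
apply_moves --rows '[[[-0.5,0,-3],[0,0,0]],[[-1,0,-6],[0,0,0]],[[-2,0,-10],[0,0,0]],[[-2,0,-14],[0,0,0]],[[-2,0,-14],[0,0,0]]]'

```text
time_s: 8.73
eef_pos: [582.3, -71.0, 192.5]
tcp_rot: [-0.285, 0.686, 0.572, 0.347]
ft_force: [0.7, 0.6, 1.1]
width: 0.599
grasp_force: 0.0
```

```bash
python3 - <<'E'
from plan import *
import pickle
T=cap('top');S=cap('scene');pickle.dump((T,S),open('v4.pkl','wb'))
def big(d,cx,cy,w,h):
    M=np.float32([[400/w,0,-(cx-w/2)*400/w],[0,300/h,-(cy-h/2)*300/h]])
    return cv2.warpAffine(d['img'],M,(400,300),flags=cv2.INTER_CUBIC)[:,:,::-1]
cv2.imwrite('pics/m6.png',np.hstack([big(T,280,155,64,48),big(S,381,177,64,48)]))
ct,et,rt=redrect(T,260,136,30,45);cs,es,rs=redrect(S,355,135,55,45)
print(ct,et.round(1).tolist(),rt);print(cs,es.round(1).tolist(),rs,onz(T,*ct,191))
k=np.array([599.7,40.5,79]);print(proj(T,k+[0,0,112]),proj(S,k+[0,0,112]))
E
```

```text
8.7333 [-0.572  0.636  1.732  0.866  1.353 -0.852] [582.3 -71.  192.5] [-0.285  0.686  0.572  0.347] 0.5990859447290181 [-3.51851758e-01  7.16251746e-02  1.91375103e-04]
[278.22610474 153.59406289] [[281.7, 135.0], [274.8, 172.2]] [ 7.19383526 37.91238785]
[383.34594727 156.00006151] [[367.6, 147.5], [399.1, 164.5]] [ 7.78378248 35.81012344] [598.53864926  38.15877917 191.        ]
[277.36130088 153.1488305 ] [383.92665881 152.71738872]
```

View pics/m6.png

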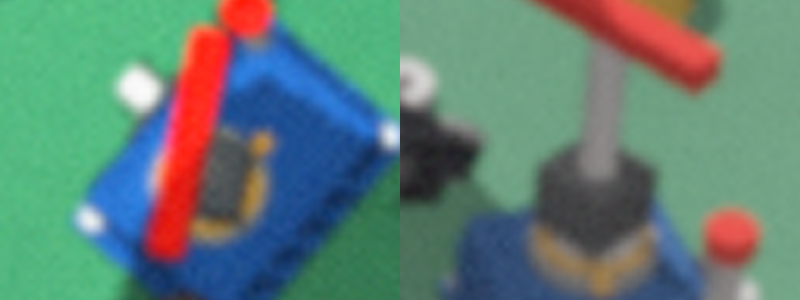

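The key stands upright on the plug and is let go; the tab is still at about (262,142) in the top tile. Next is the regrasp of the crossbar from above.

```bash
python3 - <<'E'
from plan import *
import pickle
T,S=pickle.load(open('v4.pkl','rb'))
v=onz(T,281.7,135,191)-onz(T,274.8,172.2,191);ang=np.arctan2(v[1],v[0]);print('bar ang',ang)
R=[down(-0.18+.5,.5),down(-.18+1.0,.1),down(ang+np.pi/2),down(ang+np.pi/2),down(ang+np.pi/2)]
chain([((575,-90,255),R[0]),((590,-40,280),R[1]),((599.2,39.5,260),R[2]),((599.2,39.5,225),R[3])])
E
```

```text
8.8333 [-0.567  0.639  1.737  0.868  1.349 -0.854] [581.6 -66.9 189.8] [-0.288  0.686  0.572  0.346] 0.5985207240775303 [-0.38499028  0.09073048  0.00930451]
bar ang -0.15567237310871618
[[3.81, -0.23, -5.8], [0.332, -0.424, -0.38]] n>=5.3
[[4.95, 3.0, -0.15], [0.149, -0.391, -0.481]] n>=5.1
[[4.53, 6.44, 2.47], [0.03, -0.097, -0.594]] n>=4.8
[[-0.0, -0.0, 3.5], [-0.0, 0.0, -0.0]] n>=0.8
```

Emit:
apply_moves --rows '[[[3.8,-0.2,-5.8],[0.33,-0.42,-0.38]],[[3.8,-0.2,-5.8],[0.33,-0.42,-0.38]],[[3.8,-0.2,-5.8],[0.33,-0.42,-0.38]],[[3.8,-0.2,-5.8],[0.33,-0.42,-0.38]],[[3.8,-0.2,-5.8],[0.33,-0.42,-0.38]]]'

```text
time_s: 9.25
eef_pos: [575.5, -88.2, 254.2]
tcp_rot: [-0.206, 0.572, 0.779, 0.155]
ft_force: [-0.4, -0.0, -1.2]
width: 0.597
grasp_force: 0.0
```

Emit:
apply_moves --rows '[[[4.9,3,-0.1],[0.15,-0.39,-0.48]],[[4.9,3,-0.1],[0.15,-0.39,-0.48]],[[4.9,3,-0.1],[0.15,-0.39,-0.48]],[[4.9,3,-0.1],[0.15,-0.39,-0.48]],[[4.9,3,-0.1],[0.15,-0.39,-0.48]]]'

```text
time_s: 9.67
eef_pos: [591.6, -38.1, 279.3]
tcp_rot: [-0.054, 0.376, 0.924, 0.031]
ft_force: [-0.1, -0.6, -0.7]
width: 0.601
grasp_force: 0.0
```

```bash
python3 - <<'E'
from plan import *
R=down(-.16+np.pi/2)
chain([((599.2,39.5,250),R),((599.2,39.5,220),R)])
E
```

```text
9.6667 [-0.211  0.435  1.526  0.084  1.278 -1.037] [591.6 -38.1 279.3] [-0.054  0.376  0.924  0.031] 0.6011210450244806 [-0.06032021 -0.03435939  0.01790307]
[[4.47, 6.03, 3.61], [0.055, -0.115, -0.612]] n>=5.0
[[-0.01, 0.0, 3.0], [-0.0, -0.0, 0.0]] n>=0.7
```

Emit:
apply_moves --rows '[[[4.5,6.0,3.6],[0.055,-0.115,-0.612]],[[4.5,6.0,3.6],[0.055,-0.115,-0.612]],[[4.5,6.0,3.6],[0.055,-0.115,-0.612]],[[4.5,6.0,3.6],[0.055,-0.115,-0.612]],[[4.5,6.0,3.6],[0.055,-0.115,-0.612]]]'

```text
time_s: 10.08
eef_pos: [598.6, 39.9, 249.6]
tcp_rot: [-0.002, 0.079, 0.997, 0.001]
ft_force: [0.2, 0.0, 0.9]
width: 0.601
grasp_force: 0.0
```

Emit:
apply_moves --rows '[[[0,0,3],[0,0,0]],[[0,0,3],[0,0,0]],[[0,0,3],[0,0,0]]]'

```text
time_s: 10.33
eef_pos: [598.3, 38.7, 219.7]
tcp_rot: [-0.003, 0.084, 0.996, 0.001]
ft_force: [0.2, 0.3, 0.5]
width: 0.605
grasp_force: 0.0
```

```bash
python3 - <<'E'
from plan import *
R=down(-.16+np.pi/2)
chain([((599.2,39.5,165),R)])
E
```

```text
10.3333 [-0.047  0.468  1.634  0.003  1.045 -1.451] [598.3  38.7 219.7] [-0.003  0.084  0.996  0.001] 0.605057436275794 [-0.04986258 -0.05501217 -0.0004061 ]
[[-0.11, 0.09, 5.47], [0.002, -0.006, -0.008]] n>=1.3
```

Emit:
apply_moves --rows '[[[-0.1,0.1,3],[0,-0.006,-0.008]],[[-0.1,0.1,5.5],[0,-0.006,-0.008]],[[-0.1,0.1,5.5],[0,-0.006,-0.008]],[[-0.1,0.1,5.5],[0,-0.006,-0.008]]]'

```text
time_s: 10.67
eef_pos: [600.3, 38.8, 166.4]
tcp_rot: [0.001, 0.08, 0.997, 0.001]
ft_force: [0.2, 0.5, 1.0]
width: 0.601
grasp_force: 0.0
```

Emit:
apply_moves --rows '[[[0,0,0],[0,0,0]],[[0,0,0],[0,0,0]],[[0,0,0],[0,0,0]],[[0,0,0],[0,0,0]],[[0,0,0],[0,0,0]]]' --hand -1 --grip_force 40

```text
time_s: 11.08
eef_pos: [600.9, 38.6, 167.8]
tcp_rot: [0.004, 0.08, 0.997, 0.001]
ft_force: [0.4, 0.4, 6.2]
width: 0.176
grasp_force: 44.5
```

```bash
cat > st.py <<'E'
from h import *
s=manip.observe();R=cur()[1].as_matrix()
print(round(s['time_s'],2),'j',s['joint_pos'].round(2),s['eef_pos'].round(1),'yang %.3f'%np.arctan2(R[1,1],R[0,1]),'F',s['ft_force'].round(1),'M',s['wrist_torque'].round(3),s['width'].round(3),round(s['grasp_force'],1))
E
python3 st.py
```

```text
Traceback (most recent call last):
  File "st.py", line 3, in <module>
    print(round(s['time_s'],2),'j',s['joint_pos'].round(2),s['eef_pos'].round(1),'yang %.3f'%np.arctan2(R[1,1],R[0,1]),'F',s['ft_force'].round(1),'M',s['wrist_torque'].round(3),s['width'].round(3),round(s['grasp_force'],1))
                                                                                                                                                                                 ^^^^^^^^^^^^^^^^
AttributeError: 'float' object has no attribute 'round'
```

```bash
sed -i "s/s\['width'\].round(3)/round(s['width'],3)/" st.py; python3 st.py
```

```text
11.08 j [-0.05  0.53  1.69  0.    0.92 -1.46] [600.9  38.6 167.8] yang 1.410 F [0.4 0.4 6.2] M [ 0.084  0.064 -0.059] 0.176 44.5
```

Emit:
apply_moves --rows '[[[0,0,0],[0,0,0.1]],[[0,0,0],[0,0,0.2]],[[0,0,0],[0,0,0.3]],[[0,0,0],[0,0,0.4]],[[0,0,0],[0,0,0.4]]]'

```text
time_s: 11.5
eef_pos: [600.5, 38.6, 167.7]
tcp_rot: [0.003, 0.279, 0.96, 0.001]
ft_force: [-1.3, -0.2, 7.2]
width: 0.176
grasp_force: 44.5
```

```bash
python3 st.py
```

```text
11.5 j [-0.05  0.53  1.69  0.    0.92 -1.05] [600.5  38.6 167.7] yang 1.004 F [-1.3 -0.2  7.2] M [-0.039  0.465 -0.002] 0.176 44.5
```

Emit:
apply_moves --rows '[[[0,0,0],[0,0,0.1]],[[0,0,0],[0,0,0.2]],[[0,0,0],[0,0,0.3]],[[0,0,0],[0,0,0.4]],[[0,0,0],[0,0,0.4]]]'

```text
time_s: 11.92
eef_pos: [600.4, 38.7, 167.6]
tcp_rot: [0.002, 0.465, 0.885, 0.002]
ft_force: [-2.1, 0.6, 7.0]
width: 0.174
grasp_force: 44.5
```

```bash
python3 st.py
```

```text
11.92 j [-0.05  0.53  1.69  0.    0.92 -0.65] [600.4  38.7 167.6] yang 0.604 F [-2.1  0.6  7. ] M [ 0.046  0.578 -0.017] 0.174 44.5
```

Emit:
apply_moves --rows '[[[0,0,0],[0,0,0.1]],[[0,0,0],[0,0,0.2]],[[0,0,0],[0,0,0.2]]]'

```text
time_s: 12.17
eef_pos: [600.4, 38.7, 167.6]
tcp_rot: [0.002, 0.551, 0.835, 0.002]
ft_force: [-2.3, 0.9, 6.1]
width: 0.175
grasp_force: 44.4
```

```bash
python3 st.py
```

```text
12.17 j [-0.05  0.53  1.69  0.    0.92 -0.45] [600.4  38.7 167.6] yang 0.404 F [-2.3  0.9  6.1] M [ 0.106  0.479 -0.096] 0.175 44.4
```

Emit:
apply_moves --rows '[[[0,0,0],[0,0,0.1]],[[0,0,0],[0,0,0.2]],[[0,0,0],[0,0,0.2]]]'

```text
time_s: 12.42
eef_pos: [600.3, 38.7, 167.5]
tcp_rot: [0.002, 0.631, 0.776, 0.002]
ft_force: [-2.6, 1.2, 6.6]
width: 0.177
grasp_force: 44.4
```

```bash
python3 st.py
```

```text
12.42 j [-0.05  0.53  1.69  0.    0.92 -0.25] [600.3  38.7 167.5] yang 0.204 F [-2.6  1.2  6.6] M [0.218 0.64  0.046] 0.177 44.4
```

Emit:
apply_moves --rows '[[[0,0,0],[0,0,0.1]],[[0,0,0],[0,0,0.2]],[[0,0,0],[0,0,0.2]]]'

```text
time_s: 12.67
eef_pos: [600.3, 38.9, 167.5]
tcp_rot: [0.001, 0.706, 0.709, 0.003]
ft_force: [-2.0, 2.1, 5.4]
width: 0.176
grasp_force: 44.4
```

```bash
python3 st.py
```

```text
12.67 j [-0.05  0.53  1.69  0.    0.92 -0.05] [600.3  38.9 167.5] yang 0.004 F [-2.   2.1  5.4] M [0.474 0.499 0.074] 0.176 44.4
```

```bash
cat > tab.py <<'E'
from h import *
import pickle
def prof(S,lo=-2.6,hi=0.2,r=30.5,z=64):
    A=np.arange(lo,hi,.1); v=[]
    im=cv2.GaussianBlur(S['img'],(3,3),0).astype(np.float32)
    for a in A:
        u=proj(S,[599.8+r*np.cos(a),40.2+r*np.sin(a),z]).astype(np.float32)
        p=cv2.getRectSubPix(im,(1,1),(float(u[0]),float(u[1])))[0,0]; v.append(p[0]-p[2])
    v=np.array(v);w=np.clip(v-(v.max()*.5+.5*np.median(v)),0,None); return (A*w).sum()/w.sum(),v.round().astype(int),A
if __name__=='__main__':
    t0=pickle.load(open('scene0.pkl','rb'));t4=pickle.load(open('v4.pkl','rb'))[1]
    for d in(t0,t4): 
        a,v,A=prof(d);print('ref %.2f'%a)
    print(v)
    M=[]
    for i in range(8):
        d=cap('scene');s=manip.observe();M.append(np.r_[s['wrist_torque'],s['ft_force']])
    pickle.dump(d,open('last.pkl','wb'))
    a,v,A=prof(d);print('now %.2f'%a,v);print('M',np.mean(M,0).round(3),np.std(M,0).round(3))
    s=manip.observe();print(s['time_s'],s['joint_pos'].round(2))
E
python3 tab.py
```

```text
ref -0.87
ref -0.88
[-52 -51 -49 -47 -45 -40 -37 -33 -30 -28 -25 -24 -23 -22 -19  -8  11  25
  19   1 -14 -22 -26 -30 -33 -34 -35 -37]
now -0.89 [-45 -47 -46 -46 -44 -39 -36 -32 -28 -25 -23 -22 -21 -20 -18  -7  12  25
  18   0 -14 -21 -25 -28 -31 -33 -35 -36]
M [ 0.462  0.544  0.048 -2.09   1.901  5.884] [0.023 0.045 0.016 0.201 0.499 0.518]
13.0667 [-0.05  0.53  1.69  0.    0.92 -0.06]
```

```bash
sed -i 's/range(8)/range(4)/; s/^    print(v)$//' tab.py
```

Emit:
apply_moves --rows '[[[0,0,0],[0,0,0.1]],[[0,0,0],[0,0,0.2]],[[0,0,0],[0,0,0.3]],[[0,0,0],[0,0,0.3]]]'

```text
time_s: 13.4
eef_pos: [600.1, 39.0, 167.4]
tcp_rot: [0.001, 0.803, 0.595, 0.003]
ft_force: [-3.0, 2.2, 6.9]
width: 0.176
grasp_force: 44.5
```

```bash
python3 tab.py
```

```text
ref -0.87
ref -0.88
now -1.20 [-46 -46 -44 -40 -36 -33 -31 -30 -29 -27 -25 -19  -4  12  19  12  -4 -16
 -20 -22 -23 -23 -26 -28 -30 -31 -32 -33]
M [ 0.604  0.776  0.065 -3.205  2.472  6.348] [0.017 0.011 0.015 0.473 0.627 0.289]
13.6 [-0.05  0.53  1.69  0.    0.92  0.24]
```

Emit:
apply_moves --rows '[[[0,0,0],[0,0,0.1]],[[0,0,0],[0,0,0.2]],[[0,0,0],[0,0,0.3]],[[0,0,0],[0,0,0.3]]]'

```text
time_s: 13.93
eef_pos: [599.9, 39.2, 167.4]
tcp_rot: [0.0, 0.883, 0.469, 0.002]
ft_force: [-4.1, 4.6, 6.7]
width: 0.174
grasp_force: 44.6
```

```bash
python3 tab.py
```

```text
ref -0.87
ref -0.88
now -1.53 [-41 -41 -40 -40 -40 -37 -34 -29 -18   0  16  17   7  -9 -19 -21 -20 -20
 -20 -22 -22 -21 -21 -23 -27 -29 -30 -33]
M [ 0.786  1.011  0.112 -3.162  3.29   7.162] [0.02  0.026 0.039 0.664 0.369 0.291]
14.1333 [-0.05  0.53  1.69  0.    0.92  0.54]
```

The tab has turned from -0.88 to -1.53 rad, about 37 degrees, which is right. I'll back off within the play, lift, and carry the key to the pot.

Emit:
apply_moves --rows '[[[0,0,0],[0,0,-0.06]],[[0,0,0],[0,0,-0.1]],[[0,0,-0.5],[0,0,-0.1]],[[0,0,-1.5],[0,0,-0.1]],[[0,0,-3],[0,0,-0.1]]]'

```text
time_s: 14.55
eef_pos: [599.7, 38.5, 196.2]
tcp_rot: [0.0, 0.858, 0.514, 0.001]
ft_force: [0.0, 0.1, -4.0]
width: 0.183
grasp_force: 43.1
```

Emit:
apply_moves --rows '[[[0,0,-3],[0,0,0]],[[0,0,-6],[0,0,0]],[[0,0,-6],[0,0,0]],[[0,0,-6],[0,0,0]]]'

```text
time_s: 14.88
eef_pos: [600.4, 38.3, 258.4]
tcp_rot: [0.002, 0.858, 0.514, 0.004]
ft_force: [0.2, 0.3, -4.8]
width: 0.174
grasp_force: 43.1
```

```bash
python3 st.py; python3 tab.py; python3 - <<'E'
from h import *
p,R=cur()
R=down(np.arctan2(R.as_matrix()[1,1],R.as_matrix()[0,1]))
chain([((540,165,255),R),((471,285,225),R),((471,285,130),R)])
E
```

```text
14.88 j [-0.05  0.43  1.59  0.    1.11  0.44] [600.4  38.3 258.4] yang -0.491 F [ 0.2  0.3 -4.8] M [-0.07   0.008 -0.033] 0.174 43.1
ref -0.87
ref -0.88
now -1.54 [-43 -45 -45 -44 -43 -40 -37 -30 -16   0  14  14   5  -9 -18 -20 -19 -19
 -21 -23 -24 -24 -27 -30 -33 -36 -36 -35]
M [-0.005  0.043 -0.007 -0.064 -0.315 -4.32 ] [0.028 0.01  0.02  0.362 0.301 0.327]
15.0833 [-0.05  0.43  1.59  0.    1.11  0.44]
[[8.38, -11.2, 0.01], [0.002, -0.002, 0.0]] n>=3.4
[[7.34, -11.73, 3.01], [-0.0, -0.0, 0.0]] n>=3.4
[[-0.01, 0.0, 9.5], [-0.0, -0.0, 0.0]] n>=2.3
```

Emit:
apply_moves --rows '[[[4,-5.5,0],[0,0,0]],[[8.4,-11.2,0],[0,0,0]],[[8.4,-11.2,0],[0,0,0]],[[8.4,-11.2,0],[0,0,0]],[[8.4,-11.2,0],[0,0,0]]]'

```text
time_s: 15.5
eef_pos: [538.6, 168.2, 255.3]
tcp_rot: [-0.0, 0.857, 0.516, 0.001]
ft_force: [-0.2, -0.5, -4.1]
width: 0.178
grasp_force: 43.1
```

Emit:
apply_moves --rows '[[[3,-4.5,1],[0,0,0]],[[7.3,-11.7,3],[0,0,0]],[[7.3,-11.7,3],[0,0,0]],[[7.3,-11.7,3],[0,0,0]],[[7.3,-11.7,3],[0,0,0]]]'

```text
time_s: 15.92
eef_pos: [469.7, 286.7, 224.2]
tcp_rot: [0.0, 0.857, 0.516, 0.001]
ft_force: [0.2, -1.0, -3.9]
width: 0.18
grasp_force: 43.1
```

Emit:
apply_moves --rows '[[[0,0,2],[0,0,0]],[[0,0,2],[0,0,0]],[[0,0,2],[0,0,0]]]'

```text
time_s: 16.17
eef_pos: [471.9, 283.9, 205.1]
tcp_rot: [0.001, 0.858, 0.514, 0.001]
ft_force: [0.5, 0.0, -2.6]
width: 0.176
grasp_force: 43.0
```

```bash
python3 - <<'E'
from plan import *
p,R=cur()
T=cap('top');S=cap('scene')
chain([((471,285,p[2]),down(np.arctan2(R.as_matrix()[1,1],R.as_matrix()[0,1])))])
def big(d,cx,cy,w,h):
    M=np.float32([[400/w,0,-(cx-w/2)*400/w],[0,300/h,-(cy-h/2)*300/h]])
    return cv2.warpAffine(d['img'],M,(400,300),flags=cv2.INTER_CUBIC)[:,:,::-1]
cv2.imwrite('pics/m7.png',np.hstack([big(T,196,200,80,60),big(S,386,120,80,60)]))
for z in(65,p[2]-86):print(z,proj(S,[471,285,z]),proj(S,[p[0],p[1],z]))
E
```

```text
16.1667 [ 4.220e-01  4.150e-01  1.775e+00 -1.000e-03  9.500e-01  9.130e-01] [471.9 283.9 205.1] [0.001 0.858 0.514 0.001] 0.1763722680561979 [ 0.00456705 -0.03130755  0.00691595]
[[0.0, -0.17, 0.12], [0.003, -0.003, -0.0]] n>=0.0
65 [386.16298039 135.18904284] [386.2411714  135.44250079]
119.14997026699206 [387.76686437 120.05872485] [387.84858594 120.30656205]
```

View pics/m7.png

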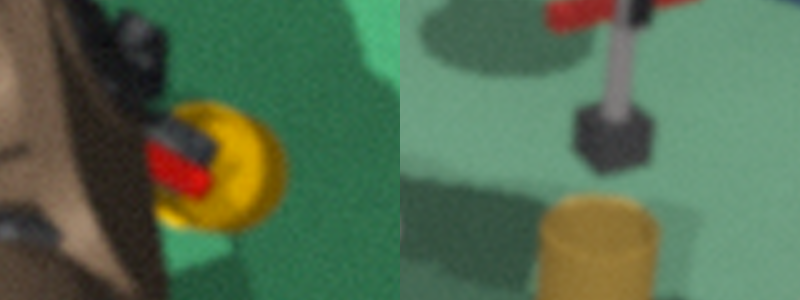

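The block hangs over the pot, about 2 mm off centre in the scene view: block at column 614, rim centre at 600 in the tile. That is within clearance, so I'll lower it.

Emit:
apply_moves --rows '[[[0,0,3],[0,0,0]],[[0,0,5],[0,0,0]],[[0,0,7],[0,0,0]],[[0,0,9],[0,0,0]],[[0,0,9.8],[0,0,0]]]'

```text
time_s: 16.68
eef_pos: [472.2, 284.2, 106.4]
tcp_rot: [0.0, 0.858, 0.514, 0.001]
ft_force: [-0.5, 0.0, -3.4]
width: 0.176
grasp_force: 43.0
```

Emit:
apply_moves --rows '[[[0,0,0.3],[0,0,0]],[[0,0,0.5],[0,0,0]],[[0,0,0.5],[0,0,0]]]'

```text
time_s: 16.93
eef_pos: [472.8, 285.0, 103.7]
tcp_rot: [0.001, 0.857, 0.515, 0.003]
ft_force: [-0.2, 0.1, -2.7]
width: 0.177
grasp_force: 43.0
```

Emit:
apply_moves --rows '[[[0,0,0.2],[0,0,0]],[[0,0,0.4],[0,0,0]],[[0,0,0.4],[0,0,0]]]'

```text
time_s: 17.18
eef_pos: [472.3, 285.0, 99.2]
tcp_rot: [0.001, 0.857, 0.515, 0.003]
ft_force: [0.8, -0.3, -3.6]
width: 0.177
grasp_force: 43.1
```

Emit:
apply_moves --rows '[[[0,0,0.2],[0,0,0]],[[0,0,0.3],[0,0,0]]]'

```text
time_s: 17.35
eef_pos: [472.3, 285.0, 96.0]
tcp_rot: [0.001, 0.857, 0.515, 0.002]
ft_force: [0.5, 0.7, -4.8]
width: 0.175
grasp_force: 43.1
```

Emit:
apply_moves --rows '[[[0,0,0.1],[0,0,0]],[[0,0,0.2],[0,0,0]],[[0,0,0.2],[0,0,0]]]'

```text
time_s: 17.6
eef_pos: [473.0, 285.2, 95.3]
tcp_rot: [0.001, 0.857, 0.515, 0.003]
ft_force: [-1.6, -1.2, 12.4]
width: 0.177
grasp_force: 45.2
```

Emit:
apply_moves --rows '[[[0,0,-0.05],[0,0,0]],[[0,0,-0.05],[0,0,0]],[[0,0,-0.05],[0,0,0]],[[0,0,-0.05],[0,0,0]],[[0,0,-0.05],[0,0,0]]]' --hand 0.1

```text
time_s: 18.02
eef_pos: [472.3, 284.9, 94.4]
tcp_rot: [0.001, 0.857, 0.515, 0.002]
ft_force: [-0.4, 0.5, 0.2]
width: 0.55
grasp_force: 0.0
```

Emit:
apply_moves --rows '[[[0,0,-1],[0,0,0]],[[0,0,-4],[0,0,0]],[[0,0,-8],[0,0,0]],[[0,0,-12],[0,0,0]],[[0,0,-14],[0,0,0]]]'

```text
time_s: 18.43
eef_pos: [472.4, 285.1, 239.6]
tcp_rot: [0.001, 0.857, 0.515, 0.005]
ft_force: [0.5, 0.3, 0.2]
width: 0.549
grasp_force: 0.0
```

Emit:
apply_moves --rows '[[[4,0,0],[0,0,0]],[[8,0,0],[0,0,0]],[[12,0,0],[0,0,0]],[[12,0,0],[0,0,0]],[[12,0,0],[0,0,0]]]'

```text
time_s: 18.85
eef_pos: [528.0, 391.7, 234.5]
tcp_rot: [0.001, 0.857, 0.515, 0.002]
ft_force: [-0.6, -0.9, -0.7]
width: 0.549
grasp_force: 0.0
```

```bash
python3 st.py; python3 tab.py; python3 - <<'E'
from h import *
S=cap('scene');save(S,'end.png')
E
```

```text
18.85 j [ 0.54  0.53  1.47 -0.    1.13  1.03] [528.  391.7 234.5] yang -0.488 F [-0.6 -0.9 -0.7] M [ 0.005 -0.035  0.017] 0.549 0.0
ref -0.87
ref -0.88
now -1.52 [-71 -70 -67 -65 -63 -58 -54 -44 -27  -5  15  20  11 -10 -27 -33 -36 -36
 -35 -35 -36 -38 -42 -46 -51 -53 -57 -59]
M [-0.009 -0.014 -0.016 -0.227 -0.006 -0.088] [0.019 0.031 0.011 0.482 0.437 0.141]
19.05 [ 0.54  0.53  1.47 -0.    1.13  1.03]
```

View pics/end.png

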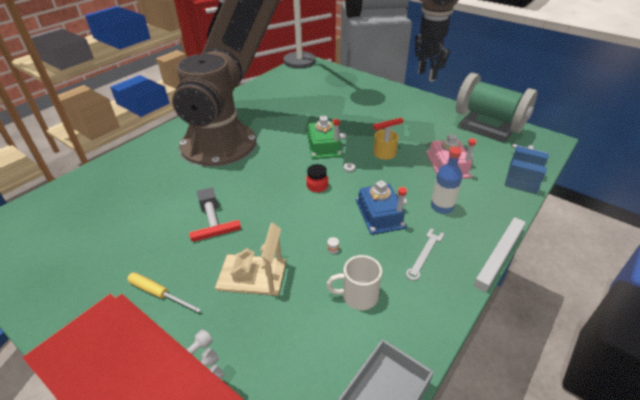

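The key stands upright in the pot at (387,140). The tab has been dragged about 37 degrees and the bystanders are where they were.

```bash
python3 -c "
from station import manip
print(manip.close_job())"
```

```text
the job is handed in; nothing more can be done
None
```

The job is handed in, with no verdict shown: the key stood by itself on the plug, the plug is snug with its tab dragged about 37° (limit 64°), and the key is upright in the yellow pot, let go, with the bystanders where they were in the last picture.

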